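# Load the blue slide tray up to the scanner's hidden stop

### The job

Load the slide tray with the blue handle into the slide scanner: set it flat in the open channel in front of the low white hood, glass slide towards the hood, and slide it in under the hood until you feel it come fully up against the stop. The stop is set to a different depth each time and cannot be seen, so go by feel and push gently enough not to shove the stop itself back. Leave the tray seated there.

Things in the scene. Friction and masses are not known exactly. Their poses are not given: they have to be found in the camera images.
- blue_tray_grip (a point): Mid-height centre of the blue block handle, 24 (x) x 20 (y) mm, on a grey tray plate 120 x 54 x 10 mm (about 150 g) with a glass slide in front; two like trays have white and orange handles. 35 mm above the tray's underside; handle top 25 mm above, plate top 25 mm below, plate front edge 90 mm ahead, rear edge 30 mm behind. x: from handle to slide, z up. Pinch across y.
- hood_mouth (a point): Middle of the hood's entrance, on the channel floor 8 mm above the bench; x points level into the hood, z up. Fixed. Open channel from x = -170 mm to 0, 74 mm wide, rails 10 mm high, same floor under the hood (opening 24 high, outside 34 high, 120 deep; then a housing 142 high). Stop inside: the seated tray's front edge is at x = 30 to 70 mm, varying, unseen; its handle stays outside.
- seat (a joint): Light brass plate on the face of the hidden stop, pushed by the tray's front edge, in m: 0 untouched, 0.008 when the tray's edge is against the stop, which is hard. Its travel takes less than 1 N; a very weak spring returns it, too weak to push a released tray back.
- stop (a joint): How far the hidden stop itself has been shoved deeper into the scanner, in m: 0 as set; it grows (up to 0.025) and stays so only when pushed with more than about 32 N.
Not all that is in view belongs to the job. What is shaped like the part that bears blue_tray_grip but black or yellow is not meant.

How it is judged:
At the end, for the whole second after the job is handed in: Blue-handled tray flat in the channel (handle within 20 mm of its centre line, 0 to 110 mm before the hood, under 45 mm above its floor; level within 10 and in line within 12 degrees), pressing the hidden seat plate at least 5 of its 8 mm (value of joint seat above 0.005 m and x of blue_tray_grip in the frame of hood_mouth between -0.11 and 0 m and y of blue_tray_grip in the frame of hood_mouth between -0.02 and 0.02 m and z of blue_tray_grip in the frame of hood_mouth below 0.045 m and angle between the x axis of blue_tray_grip and the x axis of hood_mouth, either way round below 0.21 rad and angle between blue_tray_grip's own z axis and vertical below 0.17 rad); the robot touches nothing.
It fails at once if the stop is shoved back more than 5 mm by forcing (value of joint stop above 0.005 m).
It also fails if it takes over 38 s, if anything falls off the work surface, if the arm or the gripper's body presses on something with over 40 N, if the wrist force passes 120 N, or if a joint passes its speed limit or range.

### The arm

A 6-joint arm with a two-finger parallel gripper is mounted at the origin on the work surface. World frame = base frame: x ahead of the robot, y to its left, z up, the work surface at z = 0. Lengths are in m, angles in rad, forces in N, time in s.
With the tool pointing down it reaches from about 0.35 to 0.775 m from the base axis. Payload 7.3 kg.
Tool frame: the origin (TCP) lies midway between the tips of the shut fingers; the grasp point (between the pads) lies 19 mm behind it; z points along the fingers, y is the direction in which the jaws open and shut (so a half turn about z gives the same grasp; the last joint's range is limited). The gripper opens to 92 mm and grips with 3 to 60 N. Pads are 19 mm wide; open, the fingers measure 130 mm over their backs; the gripper's body (75 mm by 190 mm) begins 47 mm behind the grasp point.
Start: joints at [-1.309, 0.342, 1.524, -0, 1.275, -0.146], TCP at [0.208, -0.482, 0.227] pointing down, gripper open.
Joint ranges: [-2.53, 2.53], [-0.77, 2.02], [0.04, 2.7], [-1, 4.14], [0.28, 2.66], [-3.11, 3.11]. Speed limits (rad/s): [2.57, 2.57, 3.14, 3.14, 3.14, 3.14].

### API

Orientations are given as [roll, pitch, yaw] about the fixed x, y, z axes, in that order (R = Rz(yaw) Ry(pitch) Rx(roll)).
In Python, from cell import robot gives the robot as it stands.
- The arm moves only by the shell command python3 -m crank 'ROWS' [FORCE]. ROWS is a JSON object of lists of equal length, an entry for each row: "claw": the opening, from 0 (shut) to 1 (fully open); "delta_pos": the shift along the tool's x, y, z in units of 25 mm (1.0 is 25 mm), a list of three; "roll": the turn about the tool's z in units of 6 degrees (1.0 is 6 degrees). In form: {"claw": [claw, ...], "delta_pos": [[dx, dy, dz], ...], "roll": [roll, ...]}. A call has exactly 8 rows; each row is the pose to reach, as a shift and turn from the pose commanded when the call began, along the tool's axes at that moment; what a row does not reach only later rows make up. A row lasts 1/12 s, in which the tool goes at most 41.7 mm and 7.16 degrees, less where a joint would pass 70% of its speed; a pose out of reach is approached as far as the arm can. A call with a gripper value outside its range is refused whole. The fingers move at their own pace and stop on an object; FORCE is the grip in N (left out, the last holds). Time passes only in rows, so rows that repeat a pose let the fingers close, or fill a call up. It gives the time, the measured TCP pose, the force and the opening at its end, in the units of the state.
- robot.observe(): the state, without advancing time (a new reading comes with each control period).
- robot.read_camera(name): name is "scene" or "side" or "wrist"; returns a dict with "color" (480x640x3 uint8, blue, green, red), "fx", "fy", "cx", "cy" (pixels), "k1" (the pictures are not rectified: a ray, as slopes to the right and down, at radius r is drawn at 1 + k1 r^2 times it, then the intrinsics apply), "rvec" (rotation vector, rad) and "tvec" (3), from world to camera coordinates, as OpenCV has them; the wrist camera has in their place "hand_eye" (4x4, takes a point from camera to tool coordinates, whose origin is the TCP and whose axes are the flange's). Camera axes: x right, y down, z forward; pixel columns grow to the right and rows downward; lengths in m; the calibration is good to about 2 mm. A picture is of the moment at which its call begins: read the wrist's pose just before it. There is no depth.
- robot.hand_in(): hands the job in, once; it reports no verdict.
The state is a dict: "time": time; "qpos": joint angles; "qvel": joint speeds; "joint_efforts": joint torques, N m; "tool_pos": TCP position; "tool_rot": TCP orientation; "contact_force": force on the tool from outside, world axes, zero at the start; "torque": the same for the moment, N m; "opening": finger opening in m.
Only numpy, scipy, OpenCV 4.12 (cv2) and the standard library are available. Lean on these libraries where they do the work, as an engineer would, in place of code of your own. Each camera call takes 0.05 s, during which the arm holds its last target.

## Working session

There is one attempt and no reset: what is moved stays moved. The work goes in short steps, Python scripts to look and compute and a shell command to move; the robot and the scene stay as the last step left them, time stands still between calls to the robot, and variables do not carry over. Pictures are saved under pics/ and viewed, and the job is handed in when it is done.

```bash
mkdir -p pics; ls
python3 - <<'E'
from cell import robot
import cv2
print(robot.observe())
for n in ("scene","side","wrist"):
    c=robot.read_camera(n); cv2.imwrite(f"pics/{n}0.png",c["color"])
    print(n,{k:v for k,v in c.items() if k!="color"})
E
```

```text
pics
{'time': 0.0, 'qpos': array([-1.30901905e+00,  3.42704448e-01,  1.52501413e+00, -2.59219872e-05,
        1.27538137e+00, -1.46012115e-01]), 'qvel': array([-0.00045159, -0.00126797,  0.0003422 ,  0.000625  , -0.0010041 ,
        0.00041744]), 'joint_efforts': array([ 8.06163916e-04, -4.31237125e+01, -2.44215292e+01,  7.19665736e-02,
        5.59730467e-02, -1.35952723e-04]), 'tool_pos': array([ 0.20810713, -0.48155426,  0.22605545]), 'tool_rot': array([-3.14009779e+00, -1.94778363e-04,  4.07796817e-01]), 'contact_force': array([ 0.07114753, -0.24280026,  0.9121201 ]), 'torque': array([-0.02346346, -0.04346392, -0.02692837]), 'opening': 0.09190230832122928}
scene {'fx': 445.19187817646304, 'fy': 445.19187817646304, 'cx': 322.741943550924, 'cy': 234.36656548672693, 'k1': -0.012517402412521457, 'rvec': array([ 2.28701557,  0.25802502, -0.1091253 ]), 'tvec': array([-0.49253892, -0.07780632,  1.03879424])}
side {'fx': 521.7977187610792, 'fy': 521.7977187610792, 'cx': 314.24066499498525, 'cy': 236.86164693373908, 'k1': -0.15456957021285533, 'rvec': array([ 0.4270038 , -2.77801269,  1.16211855]), 'tvec': array([0.4671414 , 0.18568202, 0.94132203])}
wrist {'fx': 386.4883176490579, 'fy': 386.4883176490579, 'cx': 316.65793162884205, 'cy': 239.81450531003992, 'k1': -0.08384165546822303, 'hand_eye': array([[ 9.72546964e-04, -9.67852623e-01, -2.51516113e-01,
         6.73620314e-02],
       [ 9.99999508e-01,  8.91786148e-04,  4.35077186e-04,
        -9.87298771e-05],
       [-1.96792010e-04, -2.51516413e-01,  9.67853013e-01,
        -1.57633181e-01],
       [ 0.00000000e+00,  0.00000000e+00,  0.00000000e+00,
         1.00000000e+00]])}
```

View pics/scene0.png

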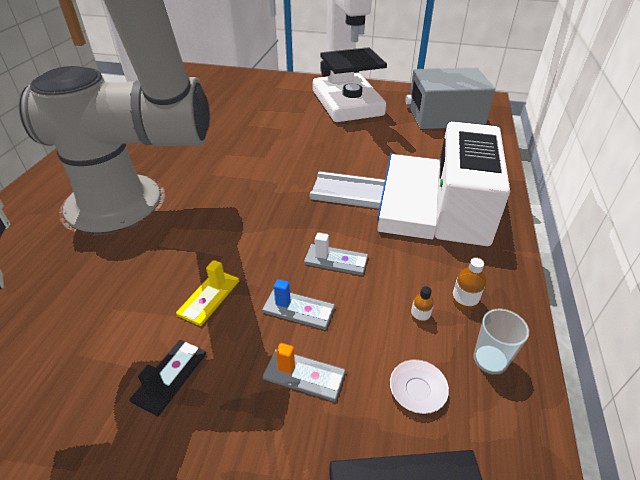

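View pics/side0.png

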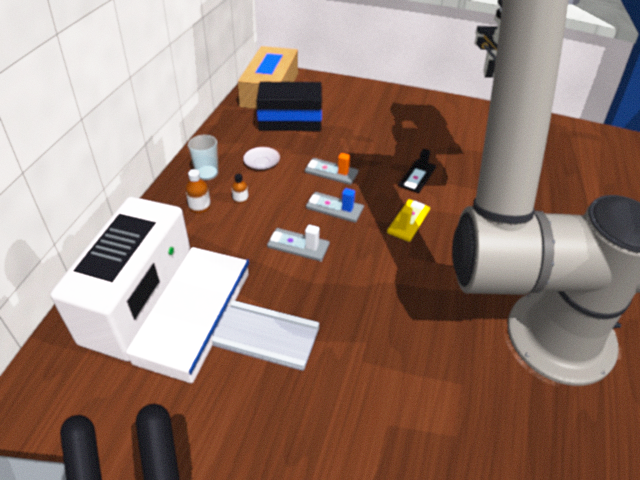

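View pics/wrist0.png

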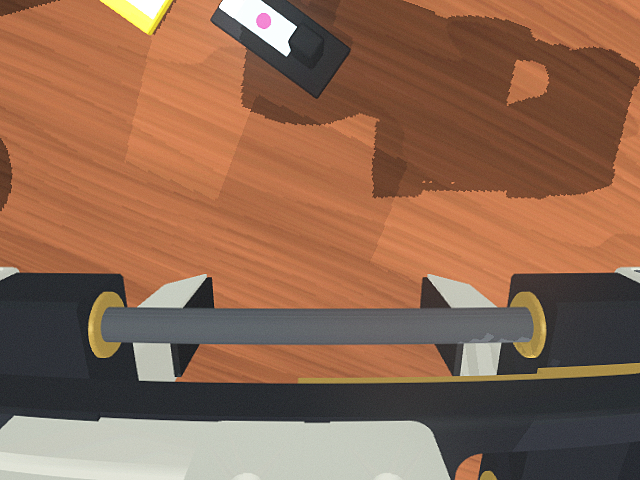

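The scene view shows the blue tray near (300,305) and the channel at (310-385,175-205), running up to the hood. I'll zoom in for precise corners.

Run:
```python
import cv2,numpy as np
s=cv2.imread("pics/scene0.png"); d=cv2.imread("pics/side0.png")
def z(im,x,y,w,h,k): return cv2.resize(im[y:y+h,x:x+w],None,fx=k,fy=k,interpolation=cv2.INTER_CUBIC)
cv2.imwrite("pics/z1.png",z(s,255,270,90,65,8))
cv2.imwrite("pics/z2.png",z(s,300,145,150,100,5))
cv2.imwrite("pics/z3.png",z(d,300,180,75,50,10))
cv2.imwrite("pics/z4.png",z(d,175,240,160,140,4))
```

```text
(no output)
```

View pics/z1.png

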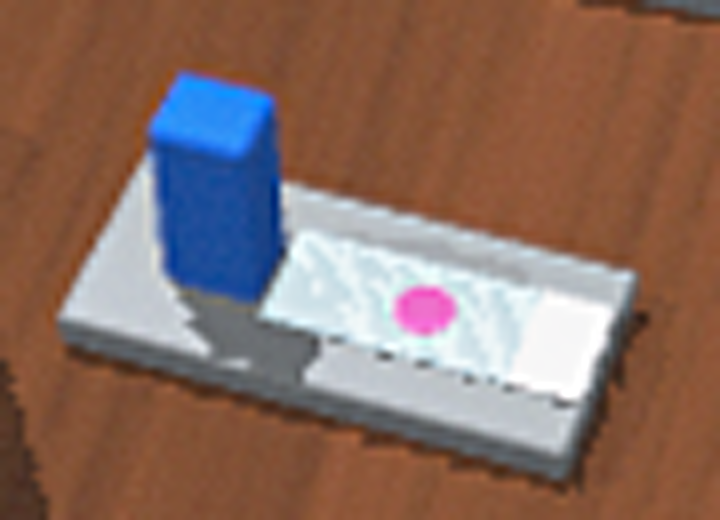

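View pics/z2.png

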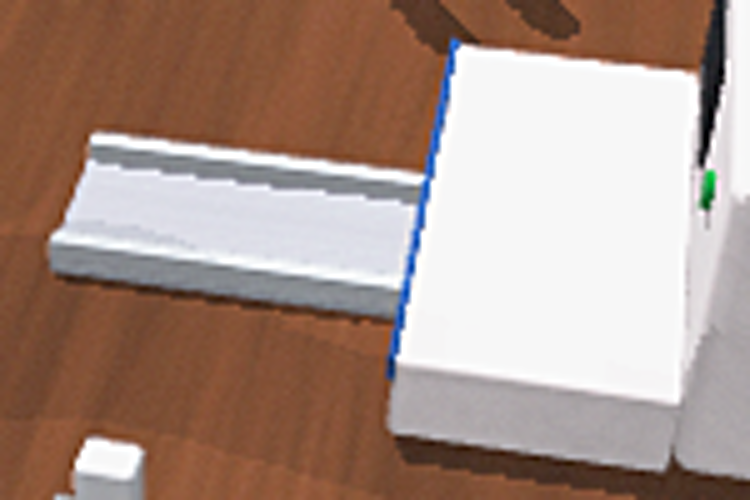

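View pics/z3.png

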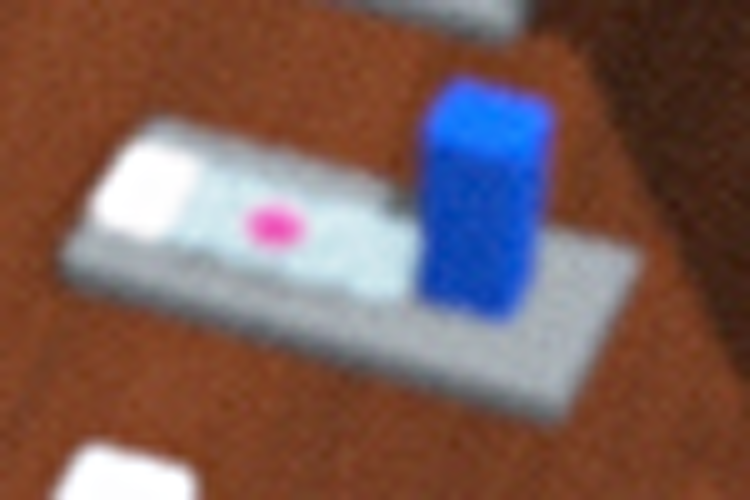

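View pics/z4.png

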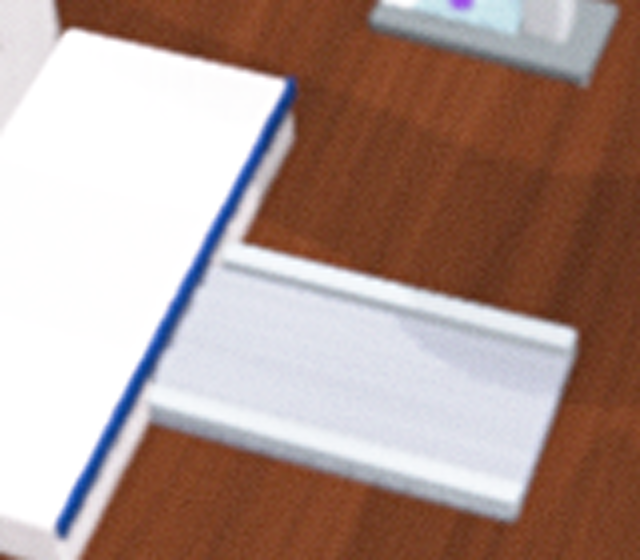

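```bash
cat > h.py <<'E'
import numpy as np,cv2
from scipy.optimize import least_squares
from cell import robot
K={"scene":(445.19187817646304,322.741943550924,234.36656548672693,-0.012517402412521457,[ 2.28701557,0.25802502,-0.1091253],[-0.49253892,-0.07780632,1.03879424]),
"side":(521.7977187610792,314.24066499498525,236.86164693373908,-0.15456957021285533,[0.4270038,-2.77801269,1.16211855],[0.4671414,0.18568202,0.94132203])}
def proj(n,P):
    f,cx,cy,k,r,t=K[n]
    return cv2.projectPoints(np.array(P,float).reshape(-1,1,3),np.array(r),np.array(t),np.array([[f,0,cx],[0,f,cy],[0,0,1]]),np.array([k,0,0,0,0.]))[0].reshape(-1,2)
def place(L,x,y,z,yaw):
    L=np.array(L,float);c,s=np.cos(yaw),np.sin(yaw)
    return L@np.array([[c,s,0],[-s,c,0],[0,0,1]])+[x,y,z]
E
python3 - <<'E'
from h import *
sc=lambda a,x,y,k:np.array(a,float)/k+[x,y]-0.5+0.5/k
Ts=sc([(183,75),(272,97),(240,155),(152,130),(60,320),(568,458),(635,272),(562,480)],255,270,8)
TsL=[(-12,10,25),(12,10,25),(12,-10,25),(-12,-10,25),(-30,-27,-25),(90,-27,-25),(90,27,-25),(90,-27,-35)]
Td=sc([(525,160),(425,143),(450,78),(550,98),(645,255),(570,400),(65,255),(155,118)],300,180,10)
TdL=[(-12,10,25),(12,10,25),(12,-10,25),(-12,-10,25),(-30,-27,-25),(-30,27,-25),(90,27,-25),(90,-27,-25)]
for cams in ("both","scene","side"):
    def f(p,fz=None):
        z=p[3]
        a=(proj("scene",place(np.array(TsL)/1e3,p[0],p[1],z,p[2]))-Ts)
        b=(proj("side",place(np.array(TdL)/1e3,p[0],p[1],z,p[2]))-Td)
        return np.concatenate([a.ravel()]*(cams!="side")+[b.ravel()]*(cams!="scene"))
    r=least_squares(f,[.5,-.2,0,.035],loss="soft_l1"); print("tray",cams,r.x.round(4),np.sqrt((f(r.x)**2).mean()).round(2))
    if cams=="both": print(f(r.x).reshape(-1,2).round(1).tolist())
Hs=sc([(455,42),(392,363),(697,72),(683,402),(388,437),(92,135),(52,238),(52,272)],300,145,5)
Hd=sc([(292,80),(62,530),(578,335),(515,497),(515,520)],175,240,4)
for cams in ("both","scene","side"):
    def f(p):
        x,y,yaw,W,R,H=p
        A=[(0,W,H),(0,-W,H),(.12,W,H),(.12,-W,H),(0,-W,-.008),(-.17,R,.01),(-.17,-R,.01),(-.17,-R,-.008)]
        B=[(0,-W,H),(0,W,H),(-.17,-R,.01),(-.17,R,.01),(-.17,R,-.008)]
        a=proj("scene",place(A,x,y,.008,yaw))-Hs; b=proj("side",place(B,x,y,.008,yaw))-Hd
        return np.concatenate([a.ravel()]*(cams!="side")+[b.ravel()]*(cams!="scene"))
    r=least_squares(f,[.65,.05,0,.09,.045,.03],loss="soft_l1"); print("hood",cams,r.x.round(4),np.sqrt((f(r.x)**2).mean()).round(2))
    if cams=="both": print(f(r.x).reshape(-1,2).round(1).tolist())
E
```

```text
tray both [ 0.4766 -0.2086 -0.0877  0.0334] 0.7
[[-1.4, -0.8], [0.3, -0.4], [0.1, 0.6], [-1.9, 0.5], [-1.4, -0.0], [-0.6, -0.2], [0.0, -0.3], [0.1, 0.6], [-0.3, 0.0], [-0.7, -1.1], [-0.1, 0.0], [0.2, 0.8], [-0.9, -0.3], [-1.1, 0.1], [-0.8, 0.4], [-0.8, 0.0]]
tray scene [ 0.4753 -0.2005 -0.0928  0.0237] 0.56
tray side [ 0.4764 -0.2135 -0.0898  0.0295] 0.47
hood both [0.6153 0.1632 0.0107 0.1308 0.0458 0.032 ] 0.7
[[-0.2, 0.1], [0.1, 0.1], [-0.5, -0.3], [-0.2, 0.3], [-0.8, -0.4], [-0.4, -1.1], [-1.0, -0.3], [-0.9, -0.9], [-0.7, 0.2], [-1.7, -0.2], [-0.8, -1.6], [-0.1, -0.3], [-0.1, -0.5]]
hood scene [0.6166 0.1606 0.01   0.1296 0.0445 0.0338] 0.35
hood side [0.6138 0.1638 0.0062 0.1305 0.0448 0.033 ] 0.55
```

```bash
python3 -m crank '{"claw":[0.6,0.6,0.6,0.6,0.6,0.6,0.6,0.6],"delta_pos":[[0.5,-0.2,0],[1.5,-0.6,0],[2.8,-1.15,0],[4.2,-1.7,0],[5.6,-2.3,0],[7,-2.85,0],[8.4,-3.4,0],[9.8,-4,0]],"roll":[0,0,0,0,0,0,0,0]}' 30
python3 -m crank '{"claw":[0.6,0.6,0.6,0.6,0.6,0.6,0.6,0.6],"delta_pos":[[1.2,-0.5,0],[2.4,-1,0],[3.4,-1.4,0],[4,-1.65,0],[4.3,-1.75,0],[4.38,-1.75,0],[4.38,-1.75,0],[4.38,-1.75,0]],"roll":[0.6,1.4,2.4,3.4,4.2,4.7,4.73,4.73]}'
python3 - <<'E'
from cell import robot
import cv2
for i in range(1):
    s=robot.observe(); print(s)
    c=robot.read_camera("wrist"); cv2.imwrite("pics/w1.png",c["color"])
E
```

```text
time: 0.82
tool_pos: [0.3947, -0.2906, 0.2268]
tool_rot: [-3.142, -0.0, 0.408]
contact_force: [-0.1, -0.3, 0.0]
opening: 0.0554
time: 1.48
tool_pos: [0.4766, -0.2086, 0.2266]
tool_rot: [-3.141, 0.0, -0.085]
contact_force: [-0.4, -0.1, -0.4]
opening: 0.0549
{'time': 1.4833, 'qpos': array([-5.59867676e-01,  3.33710246e-01,  1.53682440e+00, -3.35730727e-06,
        1.27153472e+00,  1.09613949e+00]), 'qvel': array([-0.01625319, -0.00365406,  0.00087275, -0.00322842, -0.00115886,
       -0.01814222]), 'joint_efforts': array([  0.44556323, -42.6440084 , -24.58974659,   0.10450806,
        -0.06497036,   0.25317337]), 'tool_pos': array([ 0.47660684, -0.20855572,  0.22658247]), 'tool_rot': array([-3.14137764e+00,  4.25469375e-04, -8.52097995e-02]), 'contact_force': array([-0.41616741, -0.1223855 , -0.40356924]), 'torque': array([ 0.01200234,  0.02549155, -0.0128048 ]), 'opening': 0.05487804792895358}
```

View pics/w1.png

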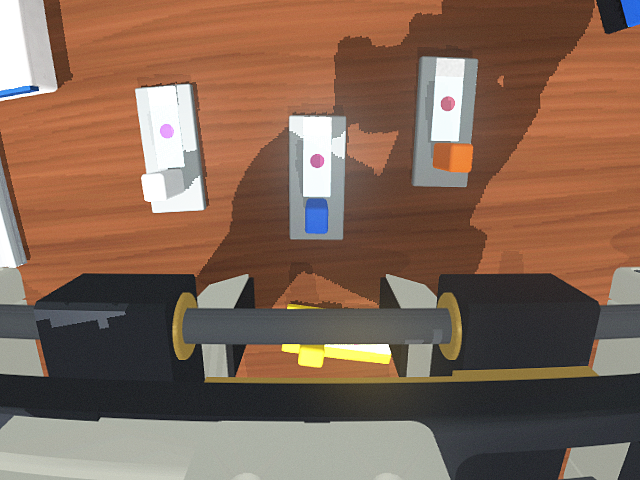

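The wrist view shows the blue tray ahead of the jaws: handle top around (316,210), plate from (290,115) to (344,240). I'll refine its pose from this picture.

```bash
cat >> h.py <<'E'
from scipy.spatial.transform import Rotation as Rn
HE=np.array([[9.72546964e-04,-9.67852623e-01,-2.51516113e-01,6.73620314e-02],[9.99999508e-01,8.91786148e-04,4.35077186e-04,-9.87298771e-05],[-1.96792010e-04,-2.51516413e-01,9.67853013e-01,-1.57633181e-01],[0,0,0,1]])
KW=np.array([[386.4883176490579,0,316.65793162884205],[0,386.4883176490579,239.81450531003992],[0,0,1]]);DW=np.array([-0.08384165546822303,0,0,0,0])
def projw(P,pos,rot):
    T=np.eye(4);T[:3,:3]=Rn.from_euler("xyz",rot).as_matrix();T[:3,3]=pos
    C=np.linalg.inv(T@HE)
    return cv2.projectPoints(np.array(P,float).reshape(-1,1,3),cv2.Rodrigues(C[:3,:3])[0],C[:3,3],KW,DW)[0].reshape(-1,2)
E
python3 - <<'E'
from h import *
im=cv2.imread("pics/w1.png")
cv2.imwrite("pics/w1z.png",cv2.resize(im[105:250,270:370],None,fx=4,fy=4,interpolation=cv2.INTER_CUBIC))
pos=[0.47660684,-0.20855572,0.22658247];rot=[-3.14137764,4.25e-4,-8.521e-2]
L=np.array([(-30,-27,-25),(-30,27,-25),(90,27,-25),(90,-27,-25),(-12,-10,25),(-12,10,25),(12,10,25),(12,-10,25)])/1e3
print(((projw(place(L,.4766,-.2086,.035,-.088),pos,rot)-[270,105])*4).round(0).tolist())
E
```

```text
[[294.0, 540.0], [78.0, 539.0], [72.0, 40.0], [304.0, 41.0], [233.0, 517.0], [140.0, 517.0], [140.0, 407.0], [234.0, 407.0]]
```

View pics/w1z.png

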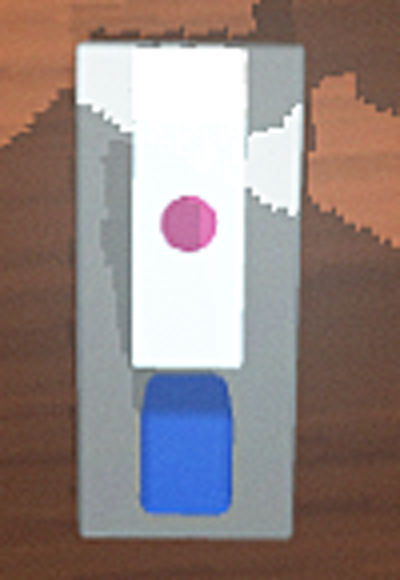

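Prediction and picture agree within about 1 mm, so I'll descend.

```bash
python3 -m crank '{"claw":[0.6,0.6,0.6,0.6,0.6,0.6,0.6,0.6],"delta_pos":[[0,0,0.8],[0,0,2.2],[0,0,3.8],[0,0,5.4],[0,0,6.8],[0,0,7.7],[0,0,8.2],[0,0,8.2]],"roll":[0,0,0,0,0,0,0,0]}'
python3 -m crank '{"claw":[0.6,0.3,0,0,0,0,0,0],"delta_pos":[[0,0,0],[0,0,0],[0,0,0],[0,0,0],[0,0,0],[0,0,0],[0,0,0],[0,0,0]],"roll":[0,0,0,0,0,0,0,0]}' 35
```

```text
time: 2.2
tool_pos: [0.4745, -0.2086, 0.0189]
tool_rot: [-3.139, 0.005, -0.087]
contact_force: [-0.5, 0.9, 0.4]
opening: 0.0552
time: 2.87
tool_pos: [0.4768, -0.2093, 0.0221]
tool_rot: [3.141, -0.0, -0.087]
contact_force: [-0.8, 1.1, 4.2]
opening: 0.0198
```

```bash
python3 -m crank '{"claw":[0,0,0,0,0,0,0,0],"delta_pos":[[0,0,-0.3],[0,0,-0.9],[0,0,-1.7],[0,0,-2.5],[0,0,-3.2],[0,0,-3.7],[0,0,-3.8],[0,0,-3.8]],"roll":[0,0,0,0,0,0,0,0]}'
python3 - <<'E'
from cell import robot
import cv2
for n in ("scene","wrist"):
    s=robot.observe(); c=robot.read_camera(n); cv2.imwrite(f"pics/{n}2.png",c["color"])
print(s["tool_pos"],s["tool_rot"],s["contact_force"],s["torque"])
E
```

```text
time: 3.53
tool_pos: [0.4769, -0.2096, 0.1175]
tool_rot: [3.141, -0.001, -0.087]
contact_force: [0.2, 0.2, -2.5]
opening: 0.0195
[ 0.47638091 -0.20931198  0.11654275] [ 3.14155711e+00  2.55348118e-04 -8.75527877e-02] [-1.1603658  -0.18963314 -2.16275368] [-0.00144899  0.07710189  0.01824265]
```

View pics/scene2.png

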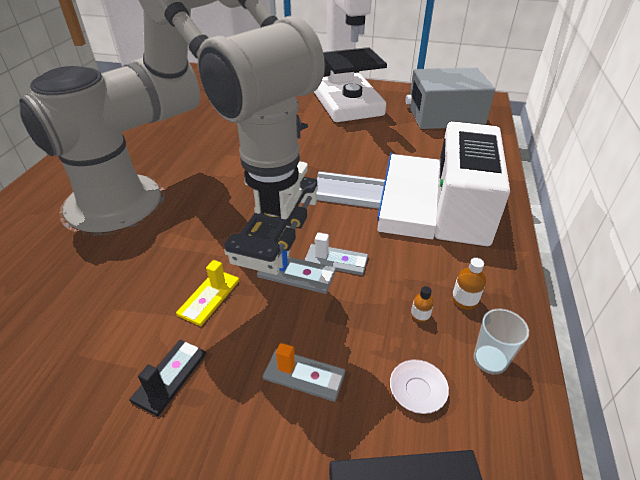

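View pics/wrist2.png

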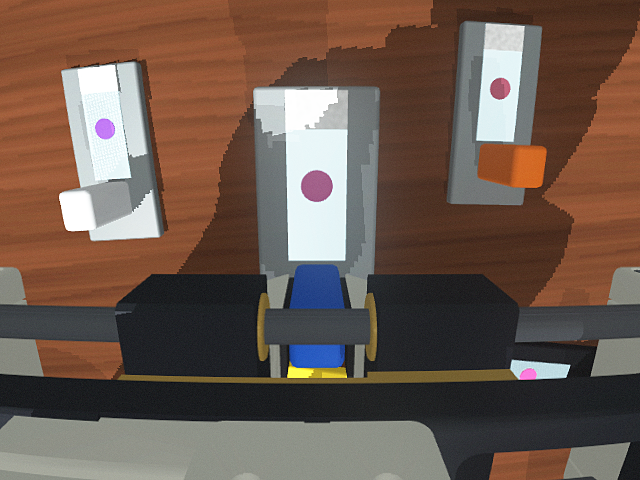

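The tray is held straight and level: slide ahead, handle at (317,300) between the jaws. Now I'll carry it over to the channel.

```bash
python3 -m crank '{"claw":[0,0,0,0,0,0,0,0],"delta_pos":[[0,-0.3,0],[0,-0.9,0],[-0.1,-1.8,0],[-0.15,-3,0],[-0.2,-4.3,0],[-0.3,-5.6,0],[-0.35,-6.9,0],[-0.4,-8.2,0]],"roll":[0,0,0,0,0,0,0,0]}'
python3 -m crank '{"claw":[0,0,0,0,0,0,0,0],"delta_pos":[[-0.05,-1.3,0],[-0.1,-2.6,0],[-0.2,-3.8,0],[-0.3,-4.9,0],[-0.35,-5.8,0],[-0.4,-6.4,0],[-0.4,-6.68,0],[-0.4,-6.68,0]],"roll":[0,-0.1,-0.3,-0.5,-0.7,-0.9,-0.93,-0.93]}'
python3 -m crank '{"claw":[0,0,0,0,0,0,0,0],"delta_pos":[[0,0,0.2],[0,0,0.5],[0,0,0.9],[0,0,1.3],[0,0,1.5],[0,0,1.6],[0,0,1.6],[0,0,1.6]],"roll":[0,0,0,0,0,0,0,0]}'
python3 - <<'E'
from cell import robot
import cv2
for n in ("scene","side","wrist"):
    s=robot.observe(); c=robot.read_camera(n); cv2.imwrite(f"pics/{n}3.png",c["color"])
print(s["tool_pos"],s["tool_rot"],s["contact_force"],s["torque"])
E
```

```text
time: 4.3
tool_pos: [0.4836, -0.0023, 0.1158]
tool_rot: [-3.141, 0.002, -0.088]
contact_force: [0.9, -0.1, -2.0]
opening: 0.02
time: 4.97
tool_pos: [0.4886, 0.1643, 0.1159]
tool_rot: [3.142, 0.001, 0.012]
contact_force: [-0.1, -0.1, -2.0]
opening: 0.02
time: 5.63
tool_pos: [0.4894, 0.1628, 0.0766]
tool_rot: [3.141, 0.0, 0.01]
contact_force: [0.4, -0.1, -2.3]
opening: 0.02
[0.48960226 0.16294348 0.07708368] [-3.14154345e+00 -9.19977385e-04  9.82236772e-03] [ 0.17764112  0.42513873 -2.29384789] [ 0.06625686  0.08226951 -0.01207359]
```

View pics/scene3.png

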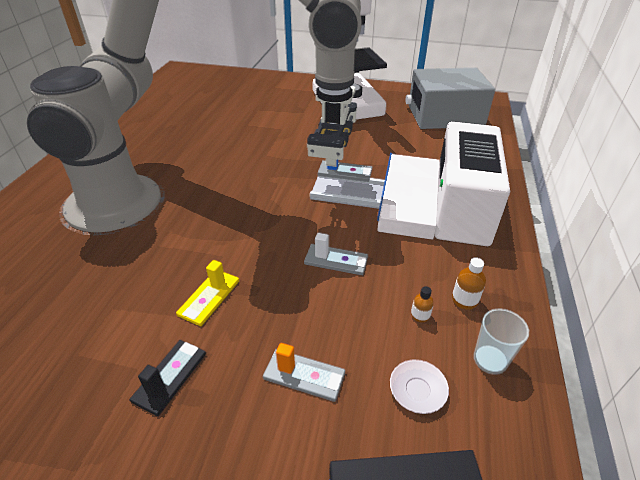

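View pics/wrist3.png

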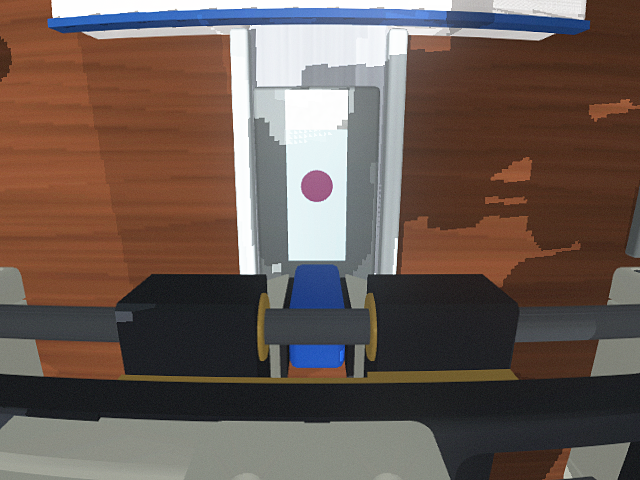

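View pics/side3.png

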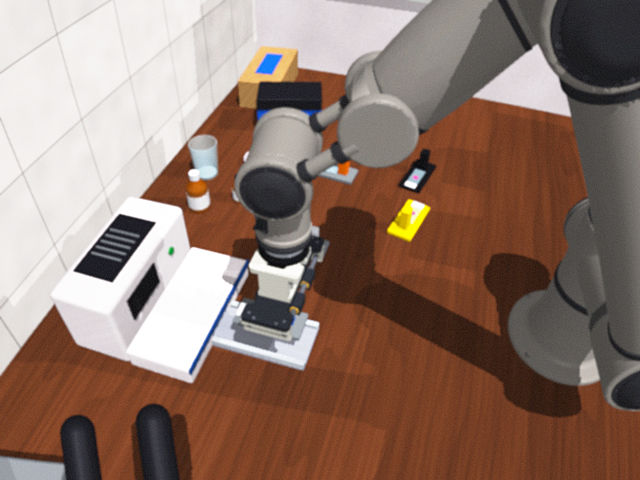

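The wrist view shows the tray over the channel: rail outer edges run (231,30)-(240,275) on the left and (408,30)-(398,275) on the right, with the tray plate at 255-380. I'll check the centring numerically.

Run:
```python
from h import *
pos=[0.48960226,0.16294348,0.07708368];rot=[-3.14154,-9e-4,9.82e-3]
im=cv2.imread("pics/wrist3.png")
R=.0448
for y in (.1615,.1630,.1645):
  print(y,projw(place([(-.005,R,.01),(-.1,R,.01),(-.005,-R,.01),(-.1,-R,.01)],.615,y,.008,.01),pos,rot).round(0).tolist())
g=np.array(pos)+[0,0,.0165]
L=np.array([(90,27,-25),(0,27,-25),(0,-27,-25),(90,-27,-25)])/1e3
for z in (.011,.015,.019): print(z,projw(place(L,pos[0],pos[1],pos[2]+z,.0098),pos,rot).round(0).tolist())
print(projw([[.615,.1625-.13,.042],[.615,.1625+.13,.042],[.615,.1625,.042]],pos,rot))
cv2.imwrite("pics/w3z.png",cv2.resize(im[0:280,220:420],None,fx=2.14,fy=2.14,interpolation=cv2.INTER_CUBIC)*1)
```

```text
0.1615 [[236.0, 38.0], [243.0, 216.0], [407.0, 38.0], [400.0, 216.0]]
0.163 [[234.0, 38.0], [240.0, 216.0], [405.0, 38.0], [397.0, 216.0]]
0.1645 [[231.0, 38.0], [238.0, 216.0], [402.0, 38.0], [394.0, 216.0]]
0.011 [[253.0, 86.0], [260.0, 286.0], [373.0, 286.0], [381.0, 86.0]]
0.015 [[251.0, 84.0], [259.0, 289.0], [375.0, 289.0], [382.0, 84.0]]
0.019 [[250.0, 83.0], [257.0, 293.0], [376.0, 293.0], [384.0, 83.0]]
[[588.71543295  26.61716815]
 [ 50.76281782  20.00045936]
 [320.56277765  12.06555507]]
```

View pics/w3z.png

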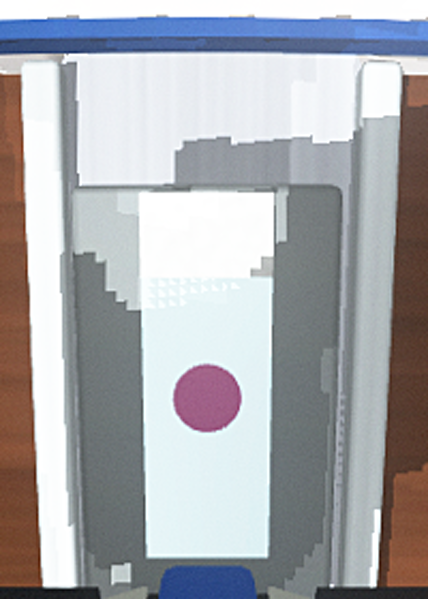

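```bash
python3 -m crank '{"claw":[0,0,0,0,0,0,0,0],"delta_pos":[[0,0.05,0.2],[0,0.05,0.5],[0,0.05,0.9],[0,0.05,1.3],[0,0.05,1.6],[0,0.05,1.75],[0,0.05,1.8],[0,0.05,1.8]],"roll":[0,0,0,0,0,0,0,0]}'
python3 -m crank '{"claw":[0,0,0,0,0,0,0,0],"delta_pos":[[0,0,0.02],[0,0,0.04],[0,0,0.06],[0,0,0.08],[0,0,0.08],[0,0,0.08],[0,0,0.08],[0,0,0.08]],"roll":[0,0,0,0,0,0,0,0]}'
python3 - <<'E'
from cell import robot
import cv2
s=robot.observe(); c=robot.read_camera("wrist"); cv2.imwrite("pics/wrist4.png",c["color"])
print(s["tool_pos"],s["tool_rot"],s["contact_force"],s["torque"])
E
```

```text
time: 6.45
tool_pos: [0.4891, 0.1616, 0.0312]
tool_rot: [3.141, 0.001, 0.01]
contact_force: [0.2, 0.5, -2.1]
opening: 0.02
time: 7.12
tool_pos: [0.4895, 0.1617, 0.0301]
tool_rot: [-3.142, -0.001, 0.01]
contact_force: [-1.7, 0.2, 4.6]
opening: 0.0199
[0.48950944 0.1616972  0.03011374] [-3.14156308e+00 -7.53438237e-04  9.91754713e-03] [-1.66484225  0.23441019  4.64522506] [0.00219067 0.22270588 0.03401362]
```

View pics/wrist4.png

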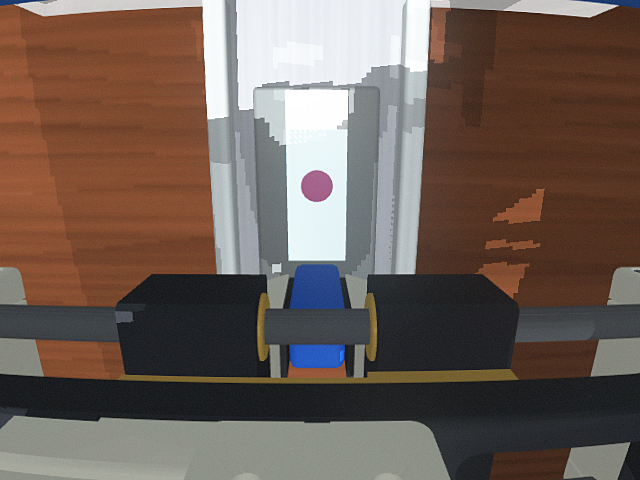

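The tray is resting on the floor, centred between the rails, with about 6 N of floor reaction. Next I'll advance to just short of the earliest contact point and then feel for the stop in small steps.

```bash
python3 -m crank '{"claw":[0,0,0,0,0,0,0,0],"delta_pos":[[0.1,0,-0.03],[0.35,0,-0.03],[0.7,0,-0.03],[1.1,0,-0.03],[1.5,0,-0.03],[1.8,0,-0.03],[2,0,-0.03],[2,0,-0.03]],"roll":[0,0,0,0,0,0,0,0]}' 20
python3 -m crank '{"claw":[0,0,0,0,0,0,0,0],"delta_pos":[[0.02,0,0],[0.04,0,0],[0.06,0,0],[0.08,0,0],[0.1,0,0],[0.12,0,0],[0.14,0,0],[0.16,0,0]],"roll":[0,0,0,0,0,0,0,0]}'
```

```text
time: 7.83
tool_pos: [0.5405, 0.162, 0.0302]
tool_rot: [3.142, -0.001, 0.01]
contact_force: [-0.5, 0.2, -1.5]
opening: 0.0198
time: 8.5
tool_pos: [0.5433, 0.1622, 0.0304]
tool_rot: [3.142, -0.0, 0.01]
contact_force: [0.8, 0.1, -1.8]
opening: 0.0198
```

```bash
python3 -m crank '{"claw":[0,0,0,0,0,0,0,0],"delta_pos":[[0.02,0,0],[0.04,0,0],[0.06,0,0],[0.08,0,0],[0.1,0,0],[0.12,0,0],[0.14,0,0],[0.14,0,0]],"roll":[0,0,0,0,0,0,0,0]}'
python3 -m crank '{"claw":[0,0,0,0,0,0,0,0],"delta_pos":[[0.02,0,0],[0.04,0,0],[0.06,0,0],[0.08,0,0],[0.1,0,0],[0.12,0,0],[0.12,0,0],[0.12,0,0]],"roll":[0,0,0,0,0,0,0,0]}'
```

```text
time: 9.17
tool_pos: [0.5469, 0.1622, 0.0305]
tool_rot: [3.142, -0.0, 0.01]
contact_force: [-1.0, 0.7, -2.5]
opening: 0.0198
time: 9.83
tool_pos: [0.5498, 0.1622, 0.0304]
tool_rot: [3.141, -0.0, 0.01]
contact_force: [-0.4, -0.9, -1.8]
opening: 0.0199
```

```bash
python3 -m crank '{"claw":[0,0,0,0,0,0,0,0],"delta_pos":[[0.02,0,0],[0.04,0,0],[0.06,0,0],[0.08,0,0],[0.1,0,0],[0.12,0,0],[0.12,0,0],[0.12,0,0]],"roll":[0,0,0,0,0,0,0,0]}'
```

```text
time: 10.5
tool_pos: [0.5528, 0.1623, 0.0304]
tool_rot: [3.141, -0.0, 0.01]
contact_force: [0.1, 0.1, -2.6]
opening: 0.0199
```

```bash
python3 -m crank '{"claw":[0,0,0,0,0,0,0,0],"delta_pos":[[0.02,0,0],[0.04,0,0],[0.06,0,0],[0.08,0,0],[0.1,0,0],[0.12,0,0],[0.12,0,0],[0.12,0,0]],"roll":[0,0,0,0,0,0,0,0]}'
```

```text
time: 11.17
tool_pos: [0.5558, 0.1623, 0.0304]
tool_rot: [3.142, -0.0, 0.01]
contact_force: [-0.1, -0.4, -1.9]
opening: 0.0198
```

```bash
python3 -m crank '{"claw":[0,0,0,0,0,0,0,0],"delta_pos":[[0.02,0,0],[0.04,0,0],[0.06,0,0],[0.08,0,0],[0.1,0,0],[0.12,0,0],[0.12,0,0],[0.12,0,0]],"roll":[0,0,0,0,0,0,0,0]}'
```

```text
time: 11.83
tool_pos: [0.5588, 0.1623, 0.0304]
tool_rot: [3.141, 0.0, 0.01]
contact_force: [0.2, -0.4, -2.0]
opening: 0.0198
```

```bash
python3 -m crank '{"claw":[0,0,0,0,0,0,0,0],"delta_pos":[[0.02,0,0],[0.04,0,0],[0.06,0,0],[0.08,0,0],[0.1,0,0],[0.12,0,0],[0.12,0,0],[0.12,0,0]],"roll":[0,0,0,0,0,0,0,0]}'
```

```text
time: 12.5
tool_pos: [0.5618, 0.1623, 0.0304]
tool_rot: [3.142, 0.0, 0.01]
contact_force: [-0.6, 1.0, -2.3]
opening: 0.0197
```

```bash
python3 -m crank '{"claw":[0,0,0,0,0,0,0,0],"delta_pos":[[0.02,0,0],[0.04,0,0],[0.06,0,0],[0.08,0,0],[0.1,0,0],[0.12,0,0],[0.12,0,0],[0.12,0,0]],"roll":[0,0,0,0,0,0,0,0]}'
```

```text
time: 13.17
tool_pos: [0.5648, 0.1624, 0.0304]
tool_rot: [3.141, 0.0, 0.01]
contact_force: [0.4, -0.4, -2.0]
opening: 0.0202
```

```bash
python3 -m crank '{"claw":[0,0,0,0,0,0,0,0],"delta_pos":[[0.02,0,0],[0.04,0,0],[0.06,0,0],[0.08,0,0],[0.1,0,0],[0.12,0,0],[0.12,0,0],[0.12,0,0]],"roll":[0,0,0,0,0,0,0,0]}'
```

```text
time: 13.83
tool_pos: [0.5678, 0.1624, 0.0304]
tool_rot: [3.141, -0.0, 0.01]
contact_force: [0.4, 0.5, -3.2]
opening: 0.0197
```

```bash
python3 -m crank '{"claw":[0,0,0,0,0,0,0,0],"delta_pos":[[0.02,0,0],[0.04,0,0],[0.06,0,0],[0.08,0,0],[0.1,0,0],[0.12,0,0],[0.12,0,0],[0.12,0,0]],"roll":[0,0,0,0,0,0,0,0]}'
```

```text
time: 14.5
tool_pos: [0.5708, 0.1625, 0.0304]
tool_rot: [3.142, -0.0, 0.01]
contact_force: [-0.7, 0.7, -1.3]
opening: 0.0198
```

```bash
python3 -m crank '{"claw":[0,0,0,0,0,0,0,0],"delta_pos":[[0.02,0,0],[0.04,0,0],[0.06,0,0],[0.08,0,0],[0.1,0,0],[0.12,0,0],[0.12,0,0],[0.12,0,0]],"roll":[0,0,0,0,0,0,0,0]}'
```

```text
time: 15.17
tool_pos: [0.5738, 0.1625, 0.0304]
tool_rot: [3.141, -0.0, 0.01]
contact_force: [-0.9, -0.1, -2.7]
opening: 0.0202
```

```bash
python3 -m crank '{"claw":[0,0,0,0,0,0,0,0],"delta_pos":[[0.02,0,0],[0.04,0,0],[0.06,0,0],[0.08,0,0],[0.1,0,0],[0.12,0,0],[0.12,0,0],[0.12,0,0]],"roll":[0,0,0,0,0,0,0,0]}'
```

```text
time: 15.83
tool_pos: [0.5768, 0.1625, 0.0304]
tool_rot: [3.142, 0.0, 0.01]
contact_force: [0.6, 0.6, -2.8]
opening: 0.02
```

```bash
python3 -m crank '{"claw":[0,0,0,0,0,0,0,0],"delta_pos":[[0.02,0,0],[0.04,0,0],[0.06,0,0],[0.08,0,0],[0.1,0,0],[0.12,0,0],[0.12,0,0],[0.12,0,0]],"roll":[0,0,0,0,0,0,0,0]}'
```

```text
time: 16.5
tool_pos: [0.5798, 0.1626, 0.0304]
tool_rot: [3.141, -0.0, 0.01]
contact_force: [-0.3, 0.2, -1.5]
opening: 0.0196
```

```bash
python3 -m crank '{"claw":[0,0,0,0,0,0,0,0],"delta_pos":[[0.02,0,0],[0.04,0,0],[0.06,0,0],[0.08,0,0],[0.1,0,0],[0.12,0,0],[0.12,0,0],[0.12,0,0]],"roll":[0,0,0,0,0,0,0,0]}'
```

```text
time: 17.17
tool_pos: [0.5828, 0.1626, 0.0304]
tool_rot: [3.142, -0.0, 0.01]
contact_force: [-0.3, -0.0, -2.0]
opening: 0.02
```

```bash
python3 -m crank '{"claw":[0,0,0,0,0,0,0,0],"delta_pos":[[0.02,0,0],[0.04,0,0],[0.06,0,0],[0.08,0,0],[0.1,0,0],[0.12,0,0],[0.12,0,0],[0.12,0,0]],"roll":[0,0,0,0,0,0,0,0]}'
```

```text
time: 17.83
tool_pos: [0.5858, 0.1626, 0.0304]
tool_rot: [3.142, -0.0, 0.01]
contact_force: [-0.6, -0.7, -2.0]
opening: 0.0201
```

```bash
python3 -m crank '{"claw":[0,0,0,0,0,0,0,0],"delta_pos":[[0.02,0,0],[0.04,0,0],[0.06,0,0],[0.08,0,0],[0.1,0,0],[0.12,0,0],[0.12,0,0],[0.12,0,0]],"roll":[0,0,0,0,0,0,0,0]}'
```

```text
time: 18.5
tool_pos: [0.5872, 0.1627, 0.0304]
tool_rot: [3.141, 0.003, 0.01]
contact_force: [-7.5, -0.2, 2.7]
opening: 0.0202
```

```bash
python3 -m crank '{"claw":[0,0,0,0,0,0,0,0],"delta_pos":[[0.02,0,0],[0.04,0,0],[0.04,0,0],[0.04,0,0],[0.04,0,0],[0.04,0,0],[0.04,0,0],[0.04,0,0]],"roll":[0,0,0,0,0,0,0,0]}'
python3 - <<'E'
from cell import robot
import cv2
s=robot.observe(); c=robot.read_camera("wrist"); cv2.imwrite("pics/wrist5.png",c["color"])
print(s["tool_pos"],s["tool_rot"],s["contact_force"],s["torque"])
E
```

```text
time: 19.17
tool_pos: [0.5872, 0.1627, 0.0305]
tool_rot: [3.141, 0.005, 0.01]
contact_force: [-11.6, -0.0, 5.4]
opening: 0.0198
[0.58722681 0.16274727 0.03049835] [3.14122608 0.00529917 0.00999558] [-11.63084587  -0.01603541   5.36335646] [ 0.0634772   1.4925777  -0.07540382]
```

View pics/wrist5.png

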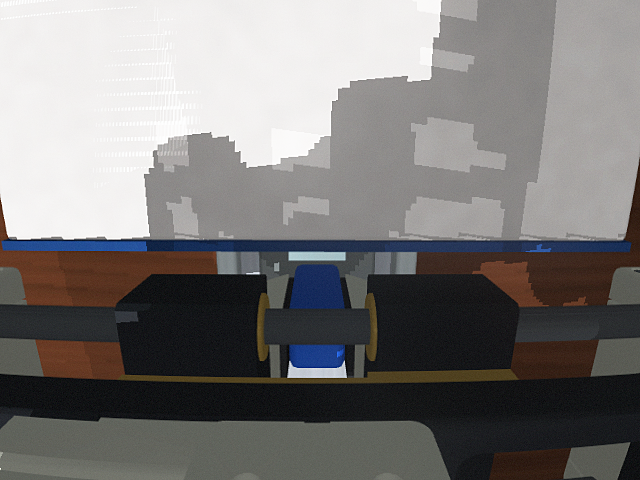

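The stop is solid: 11.6 N and no further travel, with the front edge about 62 mm in. I'll ease off, release, lift away and look.

```bash
python3 -m crank '{"claw":[0,0,0,0.1,0.3,0.5,0.5,0.5],"delta_pos":[[-0.03,0,0],[-0.05,0,0],[-0.05,0,0],[-0.05,0,0],[-0.05,0,0],[-0.05,0,0],[-0.05,0,0],[-0.05,0,0]],"roll":[0,0,0,0,0,0,0,0]}'
python3 -m crank '{"claw":[0.5,0.5,0.5,0.5,0.5,0.5,0.5,0.5],"delta_pos":[[0,0,0],[0,0,0],[0,0,-0.2],[0,0,-0.7],[0,0,-1.5],[0,0,-2.5],[0,0,-3.3],[0,0,-3.6]],"roll":[0,0,0,0,0,0,0,0]}'
python3 -m crank '{"claw":[0.5,0.5,0.5,0.5,0.5,0.5,0.5,0.5],"delta_pos":[[-0.4,0,-0.4],[-1.2,0,-1],[-2.2,0,-1.6],[-3.3,0,-2],[-4.2,0,-2],[-4.8,0,-2],[-5,0,-2],[-5,0,-2]],"roll":[0,0,0,0,0,0,0,0]}'
python3 - <<'E'
from cell import robot
import cv2
for n in ("scene","side","wrist"):
    s=robot.observe(); c=robot.read_camera(n); cv2.imwrite(f"pics/{n}6.png",c["color"])
print(s)
E
```

```text
time: 19.88
tool_pos: [0.5892, 0.1626, 0.0308]
tool_rot: [-3.142, -0.001, 0.01]
contact_force: [0.4, 0.1, -0.4]
opening: 0.0421
time: 20.55
tool_pos: [0.5901, 0.1629, 0.1241]
tool_rot: [-3.141, -0.006, 0.01]
contact_force: [1.6, -0.2, 0.8]
opening: 0.046
time: 21.22
tool_pos: [0.4627, 0.1615, 0.1705]
tool_rot: [3.141, 0.0, 0.01]
contact_force: [0.9, -0.2, 0.3]
opening: 0.0457
{'time': 21.3167, 'qpos': array([ 1.78623666e-01,  3.36737602e-01,  1.70029220e+00, -1.75521376e-04,
        1.10373152e+00,  1.73972600e+00]), 'qvel': array([-4.99749512e-03,  1.21191292e-02, -1.39987476e-02,  4.45624740e-05,
        1.24044172e-03,  7.93132833e-04]), 'joint_efforts': array([ 2.71100337e-01, -4.13455367e+01, -2.18241531e+01,  3.30356997e-02,
       -1.51176093e-02,  3.23327047e-03]), 'tool_pos': array([0.46440593, 0.16143214, 0.17041308]), 'tool_rot': array([ 3.14157787e+00, -8.45850117e-04,  9.77296222e-03]), 'contact_force': array([ 0.22250115,  0.65279207, -0.37914439]), 'torque': array([ 0.02544466, -0.01145519,  0.03194835]), 'opening': 0.04561176445082826}
```

View pics/wrist6.png

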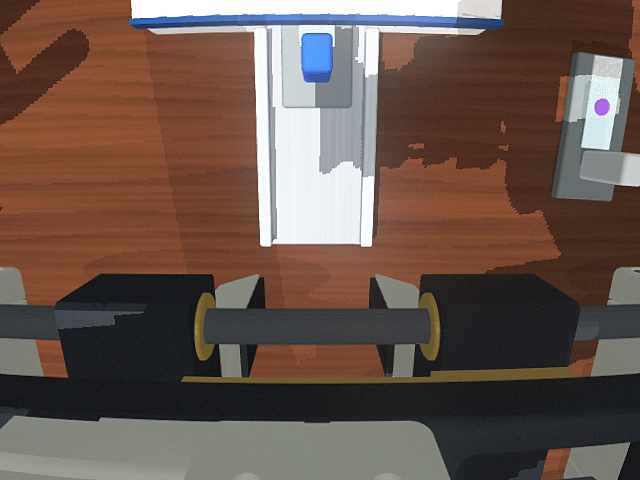

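View pics/scene6.png

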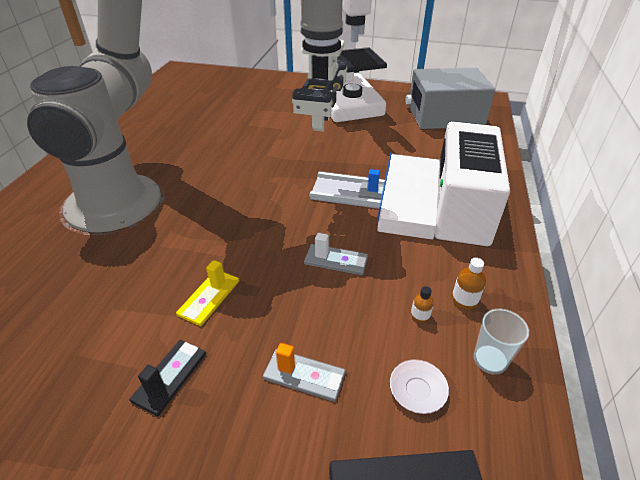

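Run:
```python
from h import *
pos=[.46440593,.16143214,.17041308];rot=[3.14157787,-8.5e-4,9.77e-3]
for x in (.583,.585,.587,.589): print(x,projw(place(np.array([(-30,27,-25),(-30,-27,-25),(-12,10,25),(-12,-10,25),(12,10,25)])/1e3,x,.1627,.043,.01),pos,rot).round(1).tolist())
print(projw(place([(-.17,.037,0),(-.17,-.037,0)],.615,.163,.008,.01),pos,rot))
im=cv2.imread("pics/wrist6.png");cv2.imwrite("pics/w6z.png",cv2.resize(im[10:130,250:385],None,fx=5,fy=5,interpolation=cv2.INTER_CUBIC))
```

```text
0.583 [[281.6, 112.1], [351.6, 112.1], [300.9, 77.3], [332.4, 77.3], [300.7, 37.5]]
0.585 [[281.5, 109.4], [351.7, 109.4], [300.9, 74.0], [332.4, 74.0], [300.7, 34.1]]
0.587 [[281.5, 106.7], [351.8, 106.7], [300.9, 70.7], [332.5, 70.7], [300.7, 30.8]]
0.589 [[281.5, 104.0], [351.9, 104.1], [300.9, 67.4], [332.5, 67.5], [300.7, 27.4]]
[[273.45064262 243.99104727]
 [359.60916906 244.04806186]]
```

View pics/w6z.png

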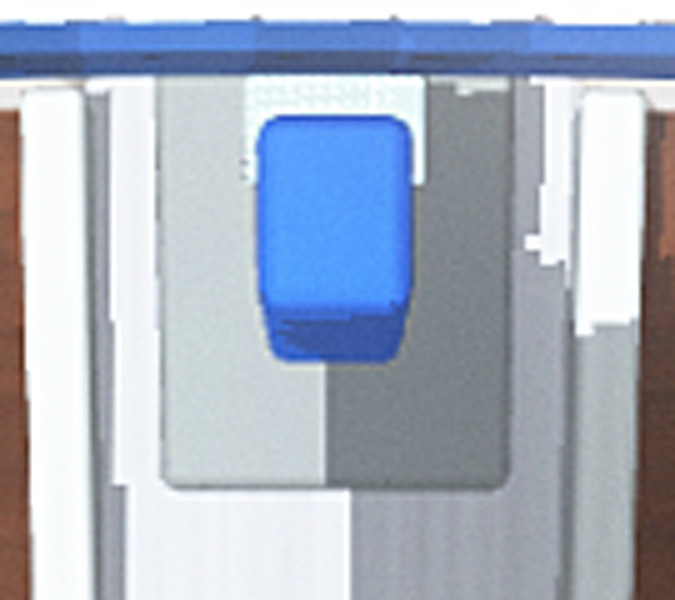

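```bash
python3 -c "
from cell import robot
print(robot.hand_in())"
```

```text
the job is handed in; nothing more can be done
None
```

The blue-handled tray is in the scanner channel, slide end under the hood and up against the stop. I handed the job in at about 21.3 s of the 38 s allowed. `hand_in()` gives no verdict, and I had no reading of the `seat` or `stop` joints, so the seating is inferred from feel and pictures.

- **Feel:** I pushed in 3 mm steps. The force stayed under about 1 N until the tool reached x = 0.587 m, then rose to 7.5 N. One more 1 mm of command took it to 11.6 N with no further movement. That is well below the 32 N that would shove the stop. The tray's front edge is then about 62 mm past the hood mouth, inside the 30–70 mm range.
- **Release:** I eased the push off, opened the jaws, lifted straight up and backed away, so the gripper is clear of everything.
- **Final picture:** The wrist view shows the tray flat and straight between the rails. Its handle is at x ≈ 0.5865 m, about 29 mm before the hood.
- **Agreement of the checks:** The picture puts the tray about 0.7 mm short of where I felt the stop. That is within the 2 mm calibration error and the 3 mm the seat plate allows.

No check failed. The one small disagreement was the hood's direction: its front edge in the wrist view suggested about 0.01 rad more turn than the rails did. That is far inside the 12 degree limit.

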